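# Set up the massing model on the base board

## Task

With the pieces on the green cutting mat, set up the massing model on the pale base board with the blue canal, everything upright and square to the board: stand the blue library midway between the white, grey-roofed church and the round green pavilion with its long side running from front to back; stand the beech block directly in front of the library (on the canal side), its long side parallel to the canal, with a clear street 40 mm wide between the two; and set the yellow top storey centred on top of the beech block, long side along long side. Stand the walnut tower directly behind the church, again with a 40 mm street between them, and leave the red house where it lies.

Things in the scene. Friction and masses are not known exactly. Their poses are not given: they have to be found in the camera images.
- base_board: Fixed pale, off-white base board, 280 (x) by 290 (y) by 8 mm thick, a blue canal strip along its front edge (nearest the robot), tiny green trees along both sides. Origin at the centre of its underside, top 8 mm above; x points from front to back, y to the left as the robot sees it. Church and pavilion stand 85 mm left and right of its centre; which is on which side varies.
- church: White church with a dark slate gable roof, glued to the base board: 56 (x, front to back) by 44 (y) mm, 40 mm high. Origin at the centre of its underside, on the board's top; its axes are parallel to the board's.
- pavilion: Round green pavilion with a white eaves ring, glued to the base board: 53 mm in diameter, 38 mm high. Origin at the centre of its underside, on the board's top.
- cutting_mat: Fixed dark green cutting mat with a pale grid, 250 (x) by 270 (y) by 3 mm thick, beside the base board; the loose model pieces, an eraser and a small black clip start on it. Origin at the centre of its underside.
- library: Loose blue block with white window bands, the library: 56 (x, long side) by 38 (y) mm, straight walls 34 mm high, plus a small 26 x 18 x 4 mm roof box in the middle. Origin at the centre of its underside, z up.
- beech_block: Loose plain light beech block, on the mat (another, fixed at the back of the chest, is no part of the job): 45 (x) by 70 (y, long side) by 40 mm high. Origin at the centre of its underside, z up.
- tower: Loose dark walnut tower with pale floor bands: 40 by 40 mm, straight walls 68 mm high, plus a 28 x 28 x 4 mm cap. Origin at the centre of its underside, z up.
- top_storey: Loose yellow top storey: a base 34 (x) by 54 (y, long side) by 16 mm high, on which a 34 by 28 mm upper floor, 12 mm high, sits towards the -y end (28 mm high in all there); flat underside. Grasp across its 34 mm. Origin at the centre of the underside of the 34 x 54 mm base, z up.
- red_house: Loose red house with white window band and gable roof, 36 (x) by 50 (y) mm, 34 mm high; a spare that stays on the mat. Origin at the centre of its underside, z up.

How it is judged:
At the end, for the whole second after the job is handed in: Library mid church-pavilion (12 mm); beech block on its canal side, street 40 mm (13; 18 sideways); tower behind church, street 40 mm (13; 13 sideways); all on the board, upright, square within 0.15 rad, sides as told. Top storey on beech (10 mm, 0.2 rad). At rest; red house moved under 20 mm (x of library in the frame of base_board between -0.012 and 0.012 m and y of library in the frame of base_board between -0.012 and 0.012 m and z of library in the frame of base_board between 0.005 and 0.011 m and angle between the x axis of each of library, beech_block and the x axis of base_board, either way round below 0.15 rad and horizontal distance between beech_block and library between 0.0775 and 0.1035 m and y of beech_block in the frame of library between -0.018 and 0.018 m and z of beech_block in the frame of base_board between 0.005 and 0.011 m and x of beech_block in the frame of base_board below -0.05 m and x of tower in the frame of church between 0.075 and 0.101 m and y of tower in the frame of church between -0.013 and 0.013 m and z of tower in the frame of base_board between 0.005 and 0.011 m and (angle between the x axis of tower and the x axis of base_board, either way round below 0.15 rad or angle between the x axis of tower and the y axis of base_board, either way round below 0.15 rad) and horizontal distance between top_storey and beech_block below 0.01 m and z of top_storey in the frame of beech_block between 0.037 and 0.044 m and angle between the y axis of top_storey and the y axis of beech_block, either way round below 0.2 rad and angle between each of library, beech_block, tower, top_storey's own z axis and vertical below 0.08 rad and linear speed of each of library, beech_block, tower, top_storey below 0.02 m/s and distance of red_house from where it was at the start of the episode below 0.02 m); the robot touches nothing.
It also fails if it takes over 96 s, if anything falls off the work surface, if the arm or the gripper's body presses on something with over 40 N, if the wrist force passes 120 N, or if a joint passes its speed limit or range.

## Robot

A 6-joint arm with a two-finger parallel gripper is mounted at the origin on a cart in front of the work surface, level with it; the furniture and walls round the work are solid. World frame = base frame: x ahead of the robot, y to its left, z up, the work surface at z = 0. Lengths are in m, angles in rad, forces in N, time in s.
With the tool pointing down it reaches from about 0.275 to 0.825 m from the base axis. Payload 4.9 kg.
Tool frame: the origin (TCP) lies midway between the tips of the shut fingers; the grasp point (between the pads) lies 19 mm behind it (grip_point_offset is the distance from the TCP to the grasp point, in m); z points along the fingers, x is the direction in which the jaws open and shut, and the axes are right-handed (so a half turn about z gives the same grasp; the last joint's range is limited). The gripper opens to 85 mm and grips with 20 to 120 N. Pads are 22 mm wide; open, the fingers measure 114 mm over their backs; the gripper's body (76 mm by 85 mm) begins 54 mm behind the grasp point. The pads swing forward as they close: fully open they stand 13 mm farther back than shut.
Start: joints at [-1.368, 0.326, -0.193, 1.052, 0, 1.437], TCP at [0.182, -0.519, 0.201] pointing down, gripper open.
Joint ranges: [-2.65, 2.65], [-0.97, 1.79], [-1.3, 1.35], [-1.93, 2.1], [-1.47, 1.37], [-3.14, 3.14]. Speed limits (rad/s): [2.57, 2.57, 3.14, 3.14, 3.14, 3.14].

## Interface

Orientations are given as a rotation vector (axis times angle).
In Python, from cell import * gives the robot as it stands. Calls block until the motion is done:
- movep(position, orientation): joint-space move of the TCP to a pose.
- move_l(position, velocity=0.15, rot=None, until_force=None): straight line of the TCP; rot=None keeps the orientation; velocity is the mean speed in m/s. With until_force (N) it stops when the force on the tool has changed by that much, and returns True; else False.
- set_joints(angles): joint-space move.
- let_go() and grab(newtons=None): open the fingers fully, or close them until they stop; newtons is the grip in N (None keeps the last).
- sleep(seconds).
- ik(position, orientation): joint angles nearest the present ones, or None.
- get_state(): the state.
- grab_frame(name): name is "scene" or "top" or "wrist"; returns a dict with "img" (420x560x3 uint8, red, green, blue), "fx", "fy", "cx", "cy" (pixels), "k1" (the pictures are not rectified: a ray, as slopes to the right and down, at radius r is drawn at 1 + k1 r^2 times it, then the intrinsics apply), "cam_to_world" (4x4, takes a point from camera to world coordinates); the wrist camera has in their place "T_tool_cam" (4x4, takes a point from camera to tool coordinates, whose origin is the TCP and whose axes are the tool frame's). Camera axes: x right, y down, z forward; pixel columns grow to the right and rows downward; lengths in m; the calibration is good to about 2 mm. A picture is of the moment at which its call begins: read the wrist's pose just before it. There is no depth.
A pose or a line that the arm cannot do raises MotionError and nothing moves.
- sign_off(): hands the job in, once; it reports no verdict.
Trained networks look in the newest picture that a camera, given by its name, has taken for a name from the list of things; names that differ only in an ending like _2 or _b are one class to them, and where a whole thing is asked for, a point or a joint stands for the part that bears it (a point fixed in the world has none). Each returns a list of dicts, best first, with "score" (0 to 1); they miss things now and then, are a little off and sometimes report something else, mostly with a low value. They report only what shows in the picture. A call takes as long as a camera call.
- spot_in(camera, name): "centre" ([column, row] in pixels, amid what is visible of it).
- silhouettes(camera, name): "mask" (420x560 bool, what is visible of it) and "centre" ([column, row] in pixels, amid what is visible of it).
- tip_of(camera, name): "centre" ([column, row] in pixels: a listed point, or the origin of a listed thing).
The state is a dict: "clock": time; "q": joint angles; "joint_velocities": joint speeds; "tau": joint torques, N m; "position": TCP position; "eef_rot": TCP orientation; "contact_force": force on the tool from outside, world axes, zero at the start; "wrist_torque": the same for the moment, N m; "finger_gap": opening from 0.0 (shut) to 1.0 (fully open).
Only numpy, scipy, OpenCV 4.12 (cv2) and the standard library are available. Lean on these libraries where they do the work, as an engineer would, in place of code of your own. Each camera call takes 0.05 s, during which the arm holds its last target.

## Working session

There is one attempt and no reset: what is moved stays moved. The work goes in short steps, each a Python script; the robot and the scene stay as the last script left them, time stands still between calls to the robot, and variables do not carry over. Pictures are saved under pics/ and viewed, and the job is handed in when it is done.

```bash
ls; mkdir -p pics
python3 - <<'E'
from cell import *
import cv2
s=get_state();print(s)
for n in("scene","top","wrist"):
    f=grab_frame(n);cv2.imwrite(f"pics/{n}0.png",f["img"][:,:,::-1])
    print(n,{k:v for k,v in f.items() if k!="img"})
E
```

```text
pics
{'clock': 0.0, 'q': array([-1.36817615e+00,  3.26952899e-01, -1.93582383e-01,  1.05200392e+00,
        1.65604467e-05,  1.43661055e+00]), 'joint_velocities': array([ 0.00010792,  0.00017092,  0.00169261, -0.00084665, -0.00047317,
        0.00027393]), 'tau': array([ 1.07423792e-03, -4.43397760e+01,  2.62441456e+01,  1.55735726e-02,
       -9.76415049e-05, -1.62531780e-06]), 'position': array([ 0.18165552, -0.51846341,  0.20059754]), 'eef_rot': array([-2.56136736e+00,  1.81698905e+00,  1.98242495e-03]), 'contact_force': array([0.40338106, 0.41250144, 0.1666703 ]), 'wrist_torque': array([-0.00338934,  0.01548785, -0.03553584]), 'finger_gap': 0.9978465938621178}
scene {'fx': 410.8126067608405, 'fy': 410.8126067608405, 'cx': 280.5592709481915, 'cy': 217.3477631291013, 'k1': -0.04362000282806239, 'cam_to_world': array([[-0.73023177, -0.50783461,  0.45701813,  0.02296473],
       [-0.6831969 ,  0.54463976, -0.48642525,  0.55209276],
       [-0.00188667, -0.66743654, -0.74466429,  0.85837632],
       [ 0.        ,  0.        ,  0.        ,  1.        ]])}
top {'fx': 403.38114026396136,
[... 158 characters left out ...]
17583447,  0.36787395],
       [-0.99973105, -0.00496477,  0.02265332,  0.00618738],
       [-0.02142649, -0.17598818, -0.98415906,  0.87662061],
       [ 0.        ,  0.        ,  0.        ,  1.        ]])}
wrist {'fx': 354.4264129565322, 'fy': 354.4264129565322, 'cx': 279.02795433647054, 'cy': 205.50802201695433, 'k1': -0.0636326372800129, 'T_tool_cam': array([[ 9.99999922e-01, -3.67382472e-05, -3.92849399e-04,
         1.28215911e-04],
       [ 1.45917090e-04,  9.59501782e-01,  2.81702519e-01,
        -7.21762700e-02],
       [ 3.66590441e-04, -2.81702554e-01,  9.59501713e-01,
        -1.72375351e-01],
       [ 0.00000000e+00,  0.00000000e+00,  0.00000000e+00,
         1.00000000e+00]])}
```

View pics/top0.png

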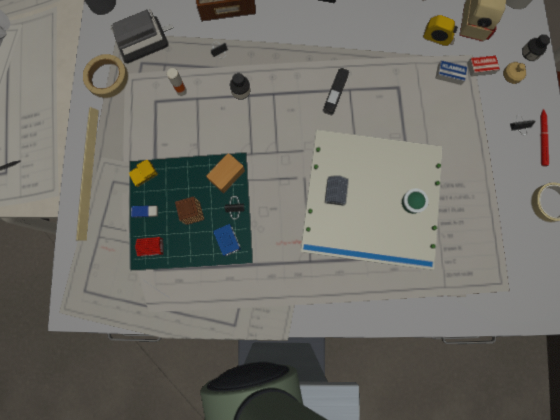

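View pics/scene0.png

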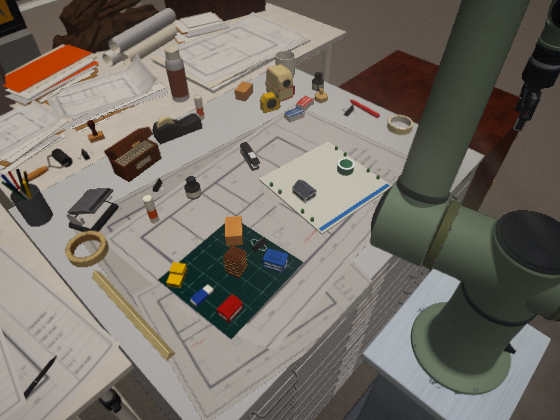

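```bash
cat > h.py <<'E'
import numpy as np, cv2
from cell import *
from scipy.spatial.transform import Rotation as Ro
from scipy.optimize import minimize
def down(a):
    x=np.array([np.cos(a),np.sin(a),0]);z=np.array([0,0,-1.]);y=np.cross(z,x)
    return Ro.from_matrix(np.c_[x,y,z]).as_rotvec()
def frame(n):
    s=get_state() if n=="wrist" else None
    f=grab_frame(n)
    if n=="wrist":
        T=np.eye(4);T[:3,:3]=Ro.from_rotvec(s["eef_rot"]).as_matrix();T[:3,3]=s["position"]
        f["cam_to_world"]=T@f["T_tool_cam"]
    return f
def proj(f,P):
    P=np.atleast_2d(P);W=np.linalg.inv(f["cam_to_world"]);c=P@W[:3,:3].T+W[:3,3]
    s=c[:,:2]/c[:,2:];r2=(s**2).sum(1,keepdims=True);s=s*(1+f["k1"]*r2)
    return s*[f["fx"],f["fy"]]+[f["cx"],f["cy"]]
def unproj(f,p,z):
    p=np.atleast_2d(p).astype(float);d=(p-[f["cx"],f["cy"]])/[f["fx"],f["fy"]];s=d.copy()
    for _ in range(20): s=d/(1+f["k1"]*(s**2).sum(1,keepdims=True))
    R=f["cam_to_world"][:3,:3];o=f["cam_to_world"][:3,3]
    v=np.c_[s,np.ones(len(s))]@R.T
    return o+v*((z-o[2])/v[:,2])[:,None]
def box(lx,ly,z0,z1,cx=0,cy=0):
    return np.array([[cx+a*lx/2,cy+b*ly/2,z] for a in(-1,1) for b in(-1,1) for z in(z0,z1)])
M={"library":[box(.056,.038,0,.034),box(.026,.018,.034,.038)],
"beech_block":[box(.045,.070,0,.040)],
"tower":[box(.04,.04,0,.068),box(.028,.028,.068,.072)],
"top_storey":[box(.034,.054,0,.016),box(.034,.028,.016,.028,0,-.013)],
"red_house":[np.r_[box(.036,.050,0,.022),[[0,-.025,.034],[0,.025,.034]]]],
"base_board":[box(.28,.29,0,.008)],
"cutting_mat":[box(.25,.27,0,.003)]}
S=4
def render(f,name,x,y,a,z0):
    m=np.zeros((420*S,560*S),np.uint8);c,s=np.cos(a),np.sin(a)
    for b in M[name]:
        P=np.c_[b[:,0]*c-b[:,1]*s+x,b[:,0]*s+b[:,1]*c+y,b[:,2]+z0]
        h=cv2.convexHull(((proj(f,P)+.5)*S-.5).astype(np.float32))
        cv2.fillConvexPoly(m,h.round().astype(np.int32),1)
    return m
def iou(fs,ms,name,v,z0):
    t=0
    for f,m in zip(fs,ms):
        r=render(f,name,*v,z0).astype(bool);t+=(r&m).sum()/(r|m).sum()
    return t/len(fs)
def big(m):
    n,l,st,_=cv2.connectedComponentsWithStats(m.astype(np.uint8))
    k=1+np.argmax(st[1:,4]); return l==k
def fit(fs,ms,name,z0,yaws=None,init=None):
    ms=[cv2.resize(big(m).astype(np.uint8),None,fx=S,fy=S,interpolation=cv2.INTER_LINEAR).astype(bool) for m in ms]
    if init is None:
        v,u=np.nonzero(ms[0]);h=M[name][0][:,2].max()
        init=unproj(fs[0],[u.mean()/S,v.mean()/S],z0+h*.7)[0][:2]
    best=None
    for a in (yaws if yaws is not None else np.arange(0,np.pi*(2 if name=="top_storey" else 1),np.pi/6)):
        f=lambda v:-iou(fs,ms,name,[v[0]/100,v[1]/100,v[2]/10],z0)
        i0=np.array([init[0]*100,init[1]*100,a*10])
        r=minimize(f,i0,method="Nelder-Mead",options=dict(initial_simplex=[i0,i0+[1,0,0],i0+[0,1,0],i0+[0,0,3]],xatol=.01,fatol=1e-4,maxfev=150))
        if best is None or r.fun<best[0]: best=(r.fun,r.x)
    return np.r_[best[1][0]/100,best[1][1]/100,best[1][2]/10],-best[0]
def save(f,n,pts=None):
    im=f["img"][:,:,::-1].copy()
    for p in (pts if pts is not None else []): cv2.circle(im,tuple(int(round(t)) for t in p),2,(0,0,255),-1)
    cv2.imwrite("pics/"+n+".png",im)
E
python3 - <<'E'
from h import *
f=frame("top");print(get_state()["clock"])
out={}
for n,z in [("base_board",0),("cutting_mat",0),("library",.003),("beech_block",.003),("tower",.003),("top_storey",.003),("red_house",.003)]:
    r=silhouettes("top",n)
    print(n,[(q["score"],np.round(q["centre"]),int(q["mask"].sum())) for q in r[:3]])
    if r:
        big_y=[0] if n in("base_board","cutting_mat") else None
        print("  ",*fit([f],[r[0]["mask"]],n,z,big_y))
print(get_state()["clock"])
E
```

```text
0.2
base_board [(0.72, array([377., 200.]), 14995)]
   [ 0.54562289 -0.19802257 -0.12943301] 0.9096584118090395
cutting_mat [(0.87, array([187., 221.]), 10404)]
   [0.51530523 0.20975338 0.07533205] 0.7462613035710997
library [(0.59, array([228., 239.]), 518), (0.49, array([181., 223.]), 9949), (0.39, array([417., 204.]), 537)]
   [0.44885914 0.11990019 3.58703671] 0.9334786099323317
beech_block [(0.94, array([223., 170.]), 815)]
   [0.59551445 0.12651731 0.81960575] 0.9563923202857568
tower [(0.69, array([188., 212.]), 599)]
   [0.50937735 0.20007074 0.27383916] 0.9534308675046363
top_storey [(0.61, array([143., 177.]), 445)]
   [0.59735082 0.31644063 0.58152893] 0.9277414184586616
red_house [(0.63, array([150., 245.]), 479)]
   [0.43344105 0.2891692  0.11815641] 0.9434153768079168
0.55
```

Run:
```python
from h import *
for a in (np.pi/2,-np.pi/2):
  for p in ((.50,-.20,.24),(.475,.205,.24)): print(a,p,ik(p,down(a)))
movep((.51,-.20,.25),down(np.pi/2)); f=frame("wrist");save(f,"wb");np.save("wb.npy",f,allow_pickle=True)
for n in("base_board","church","pavilion"):
    r=silhouettes("wrist",n);print(n,[(q["score"],np.round(q["centre"]),int(q["mask"].sum())) for q in r[:3]])
    if r: cv2.imwrite(f"pics/m_{n}.png",r[0]["mask"]*255)
print(get_state()["clock"])
movep((.475,.205,.25),down(np.pi/2)); f=frame("wrist");save(f,"wm");np.save("wm.npy",f,allow_pickle=True)
for n in("library","beech_block","tower","top_storey","red_house"):
    r=silhouettes("wrist",n)
    print(n,[(q["score"],np.round(q["centre"]),int(q["mask"].sum())) for q in r[:3]])
    if r: print("  ",*fit([f],[r[0]["mask"]],n,.003))
print(get_state()["clock"])
```

```text
1.5707963267948966 (0.5, -0.2, 0.24) [-0.51760725  0.28214141 -0.15408906  1.13456586  0.         -0.51760725]
1.5707963267948966 (0.475, 0.205, 0.24) [ 0.26468182  0.24205386 -0.20787829  1.12086418  0.          0.26468182]
-1.5707963267948966 (0.5, -0.2, 0.24) [-0.51760725  0.28214141 -0.15408906  1.13456586  0.          2.6239854 ]
-1.5707963267948966 (0.475, 0.205, 0.24) [ 0.26468182  0.24205386 -0.20787829  1.12086418  0.         -2.87691083]
base_board [(0.6, array([281., 169.]), 49127)]
church [(0.76, array([350., 204.]), 2200)]
pavilion [(0.92, array([206., 188.]), 1847), (0.74, array([539., 240.]), 2641)]
2.45
library [(0.7, array([199., 143.]), 2075)]
   [0.44830067 0.11955387 0.41328413] 0.9692539429381535
beech_block [(0.86, array([217., 263.]), 2610)]
   [0.59492606 0.12631202 0.84778318] 0.9674667909578187
tower [(0.81, array([277., 197.]), 1948)]
   [0.5081348  0.19885888 0.28825387] 0.9709287691920463
top_storey [(0.97, array([366., 262.]), 1481)]
   [0.5975964  0.31502407 0.56132763] 0.9615127175368139
red_house [(0.75, array([355., 127.]), 1601), (0.6, array([218., 262.]), 2630)]
   [0.43316839 0.2875675  0.09858369] 0.945832090665076
4.2583[ WARN:0@3.970] global loadsave.cpp:1063 imwrite_ Unsupported depth image for selected encoder is fallbacked to CV_8U.
```

View pics/wb.png

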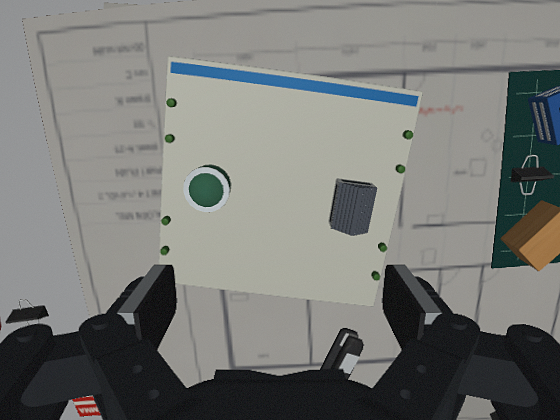

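View pics/wm.png

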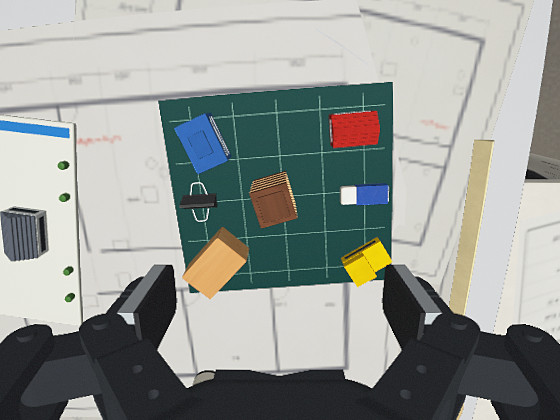

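Run:
```python
from h import *
f=np.load("wb.npy",allow_pickle=True).item()
im=f["img"].astype(int)
# board by colour: pale yellowish or canal blue
hsv=cv2.cvtColor(f["img"],cv2.COLOR_RGB2HSV)
print(im[250,280],im[80,280],im[330,300],im[120,450])
g=np.zeros(im.shape[:2],bool)
g|=(im[...,0]-im[...,2]>12)&(im[...,0]>150)
g|=(im[...,2]-im[...,0]>60)
g[:,440:]=0;g[310:]=0
g=big(g); h=cv2.convexHull(np.argwhere(g)[:,::-1].astype(np.int32))
m=np.zeros(g.shape,np.uint8);cv2.fillConvexPoly(m,h,1)
cv2.imwrite("pics/bm.png",m*255)
v,s=fit([f],[m>0],"base_board",0,[-.13],init=[.545,-.198]);print(v,s)
c,sn=np.cos(v[2]),np.sin(v[2]);B=lambda p:np.array([v[0]+p[0]*c-p[1]*sn,v[1]+p[0]*sn+p[1]*c,p[2]])
P=[B((x,y,.008)) for x in(-.14,.14) for y in(-.145,.145)]
P+=[B((x,.085+y,.008)) for x in(-.028,.028) for y in(-.022,.022)]
P+=[B((.0265*np.cos(t),-.085+.0265*np.sin(t),.008)) for t in np.arange(0,6.28,.5)]
P+=[B((.0265*np.cos(t),-.085+.0265*np.sin(t),.046)) for t in np.arange(0,6.28,.5)]
P+=[B((x,.085+y,.048)) for x in(-.028,.028) for y in(0,)]
save(f,"wbfit",proj(f,np.array(P)))
ft=frame("top");save(ft,"topfit",proj(ft,np.array(P)))
r=silhouettes("top","cutting_mat")
w=np.load("wm.npy",allow_pickle=True).item()
print("clip",unproj(w,[(182,200),(216,200),(200,183),(200,220)],.006).round(3))
L=[.4486,.1197,.42];D=np.array([np.cos(L[2]),np.sin(L[2])]);N=np.array([-D[1],D[0]])
Q=[np.r_[np.array(L[:2])+D*t*sg+N*k,.005] for sg in(-1,1) for t in(.0425,.057) for k in(-.011,.011)]
save(w,"wmfit",proj(w,np.array(Q)))
```

```text
[170 171 159] [ 48 108 158] [152 150 146] [147 147 141]
[ 0.54577831 -0.19698008 -0.1252006 ] 0.08482232718387064
clip [[0.52  0.085 0.006]
 [0.52  0.127 0.006]
 [0.499 0.109 0.006]
 [0.546 0.106 0.006]]
```

```bash
python3 -c "
import cv2
a=cv2.imread('pics/wbfit.png')[40:320,140:440];b=cv2.imread('pics/wmfit.png')[90:230,150:300]
cv2.imwrite('pics/c1.png',cv2.resize(a,None,fx=2,fy=2));cv2.imwrite('pics/c2.png',cv2.resize(b,None,fx=4,fy=4))"
```

```text
(no output)
```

View pics/c1.png

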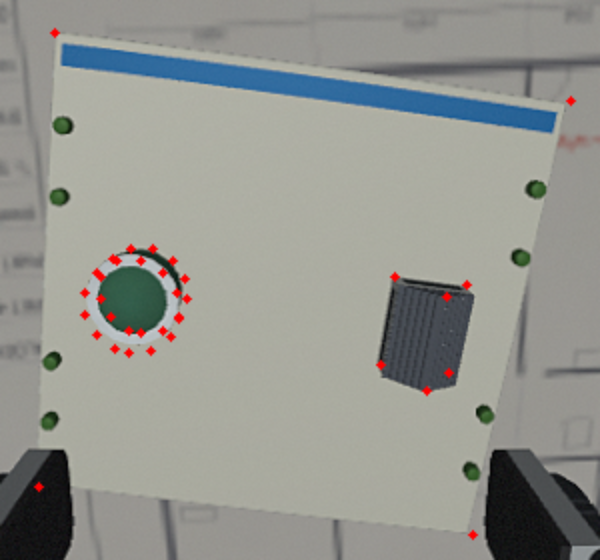

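View pics/c2.png

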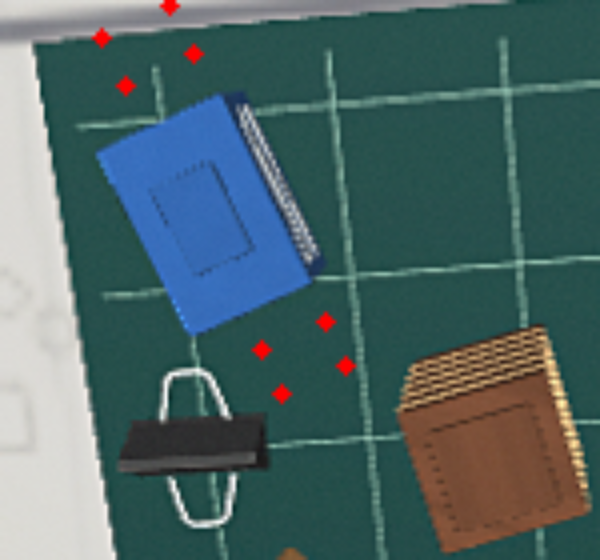

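View pics/topfit.png

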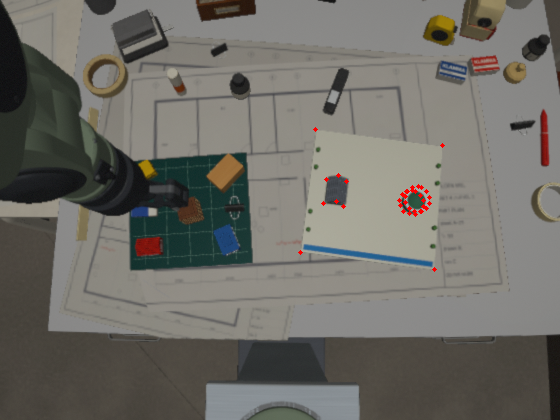

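Run:
```python
from h import *
from scipy.optimize import least_squares
f=np.load("wb.npy",allow_pickle=True).item()
# edge refinement: sample along each predicted edge, find the max gradient along the normal
def refine(f,v):
    g=cv2.GaussianBlur(f["img"],(3,3),0).astype(float)
    def B(v,p):
        c,s=np.cos(v[2]),np.sin(v[2]);p=np.atleast_2d(p)
        return np.c_[v[0]+p[:,0]*c-p[:,1]*s,v[1]+p[:,0]*s+p[:,1]*c,p[:,2]]
    C=[(-.14,-.145,.008),(-.14,.145,.008),(.14,.145,.008),(.14,-.145,.008)]
    obs=[]
    for i in range(4):
        A,D=np.array(C[i]),np.array(C[(i+1)%4])
        t=np.linspace(.12,.88,40)[:,None];P=A+(D-A)*t
        uv=proj(f,B(v,P));o=P*[1.1,1.1,1];nrm=np.array([[0,1],[1,0]][0])
        mid=(A+D)/2;n2=proj(f,B(v,P*1+np.sign(mid)*[.001*(abs(mid[0])>.1),.001*(abs(mid[1])>.1),0]))-uv
        n2/=np.linalg.norm(n2,axis=1,keepdims=True)
        d=np.arange(-6,6.01,.25);X=uv[:,None]+n2[:,None]*d[None,:,None]
        pr=cv2.remap(g.astype(np.float32),X[...,0].astype(np.float32),X[...,1].astype(np.float32),cv2.INTER_LINEAR)
        sat=(pr[...,0]-pr[...,2])  # board yellowish vs paper grey
        gr=np.abs(pr[:,4:]-pr[:,:-4]).sum(2);k=gr.argmax(1);off=d[k+2]
        med=np.median(off);ok=(abs(off-med)<1.2)
        print(i,"off med",med,ok.sum())
        for j in np.where(ok)[0]: obs.append((P[j],uv[j]+n2[j]*off[j],n2[j]))
    Pm=np.array([o[0] for o in obs]);U=np.array([o[1] for o in obs]);N=np.array([o[2] for o in obs])
    r=least_squares(lambda w:((proj(f,B(w,Pm))-U)*N).sum(1),v,loss="soft_l1",x_scale=[.01,.01,.1],f_scale=.5)
    return r.x,np.sqrt(np.mean(r.fun**2))
v=np.array([.5458,-.197,-.125])
for _ in range(3): v,e=refine(f,v);print(v,e)
ft=frame("top");w=v.copy()
for _ in range(2): w,e=refine(ft,w);print("top",w,e)
```

```text
0 off med -5.25 36
1 off med -2.5 25
2 off med -1.125 39
3 off med 0.25 33
[ 0.55061948 -0.19916494 -0.12688924] 2.5502219703544924
0 off med -0.625 38
1 off med -1.5 25
2 off med -4.5 40
3 off med -1.0 33
[ 0.55084138 -0.19890565 -0.12994917] 2.6974968228452383
0 off med -0.5 38
1 off med -1.75 24
2 off med -4.75 40
3 off med -0.625 32
[ 0.5507865  -0.19903772 -0.12774931] 2.698162808489665
0 off med -0.75 20
1 off med -0.75 24
2 off med -2.75 40
3 off med -0.5 29
top [ 0.54540533 -0.19829966 -0.13529514] 1.3627100752269345
0 off med -3.0 37
1 off med -0.75 24
2 off med -0.5 40
3 off med -0.5 28
top [ 0.54929974 -0.19930668 -0.13081097] 1.4249248296751047
```

Run:
```python
from h import *
from scipy.optimize import least_squares
f=np.load("wb.npy",allow_pickle=True).item()
cv2.imwrite("pics/e1.png",np.hstack([cv2.resize(f["img"][a:a+50,b:b+66,::-1],None,fx=6,fy=6,interpolation=cv2.INTER_NEAREST) for a,b in((35,140),(70,380))]))
cv2.imwrite("pics/e2.png",np.hstack([cv2.resize(f["img"][a:a+50,b:b+66,::-1],None,fx=6,fy=6,interpolation=cv2.INTER_NEAREST) for a,b in((280,335),(255,180))]))
```

```text
(no output)
```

View pics/e1.png

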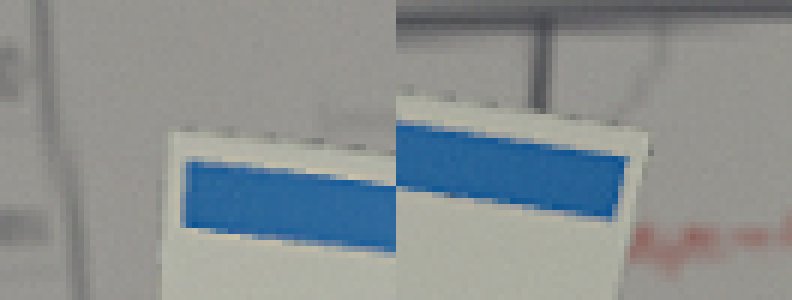

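View pics/e2.png

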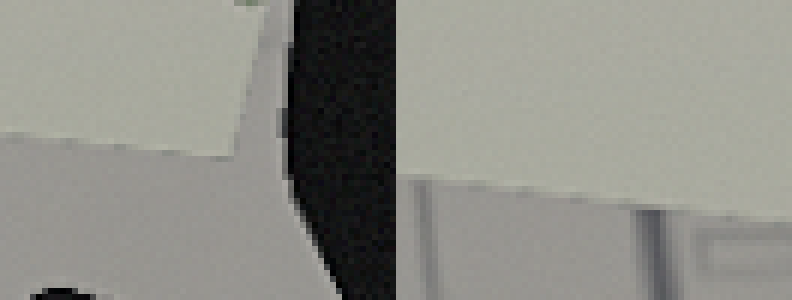

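Run:
```python
from h import *
from scipy.optimize import least_squares
f=np.load("wb.npy",allow_pickle=True).item()
px=np.array([(168,56.8),(422,92),(374,306.3),(213.3,287.8)])-.5
W=unproj(f,px,.008)[:,:2];print(W,np.linalg.norm(W[0]-W[1]),np.linalg.norm(W[1]-W[2]))
T=np.array([(-.14,-.145),(-.14,.145),(.14,.145)])
def res(v):
    c,s=np.cos(v[2]),np.sin(v[2]);R=np.array([[c,-s],[s,c]])
    l=(W-v[:2])@R
    return np.r_[(l[:3]-T).ravel(),l[3,0]-.14]
r=least_squares(res,[.546,-.198,-.13],x_scale=[.01,.01,.1]);print(r.x,r.fun.round(4))
v=r.x;c,s=np.cos(v[2]),np.sin(v[2]);R=np.array([[c,-s],[s,c]])
# pavilion: top ring ~ centre px
for nm,p in (("pavilion",(206.5,189.5)),):
    print(nm,(unproj(f,p,.046)[0,:2]-v[:2])@R)
for z in(.038,.048):
  print("ridge ends",z,(unproj(f,[(355,180.5),(353,235)],z)[:,:2]-v[:2])@R)
for q in silhouettes("wrist","church"): pass
print("trees",((unproj(f,[(382,247),(376,275),(408,134),(400,168)],.014)[:,:2]-v[:2])@R).round(3))
ft=frame("top");b=lambda p:np.r_[R@np.array(p)+v[:2],.008]
P=np.array([b(p) for p in((-.14,-.145),(-.14,.145),(.14,.145),(.14,-.145),(.07,.145),(-.07,.145),(0,.145),(.07,-.145),(0,-.145),(-.07,-.145),(.14,0),(-.14,0))])
im=ft["img"][110:290,280:460,::-1];im=cv2.resize(im,None,fx=3.3,fy=3.3)
for p in proj(ft,P): cv2.circle(im,tuple(int(t) for t in ((p+.5-[280,110])*3.3)),2,(0,0,255),-1)
cv2.imwrite("pics/e3.png",im)
```

```text
[[ 0.3889453  -0.32305165]
 [ 0.42633849 -0.03903993]
 [ 0.701304   -0.07364882]
 [ 0.67258909 -0.28772064]] 0.28646275297243107 0.27713499348291776
[ 0.54488793 -0.19916996 -0.13070789] [ 0.0015  0.0019  0.0016 -0.0017 -0.0013 -0.0002 -0.0018]
pavilion [-0.00332323 -0.08179584]
ridge ends 0.038 [[-0.03267362  0.07961842]
 [ 0.03130181  0.08955283]]
ridge ends 0.048 [[-0.03456719  0.07715331]
 [ 0.02774349  0.08682921]]
trees [[ 0.051  0.135]
 [ 0.09   0.136]
 [-0.09   0.136]
 [-0.05   0.136]]
```

View pics/e3.png

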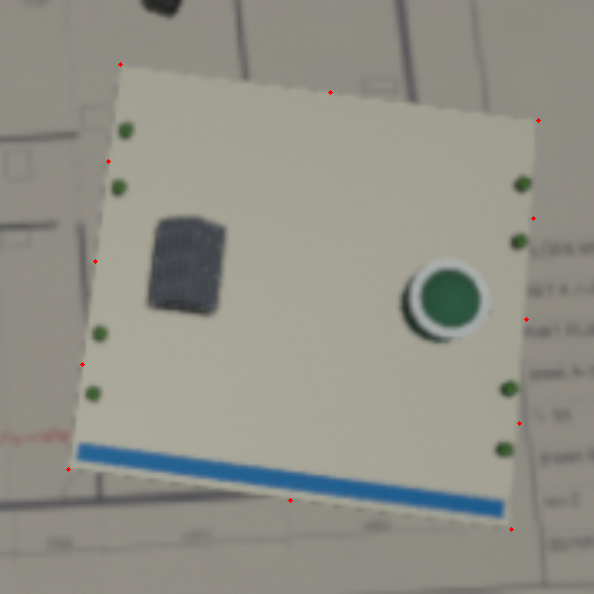

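```bash
cat > job.py <<'E'
from h import *
BD=np.array([.5454,-.1990,-.130])
def b2w(x,y):
    c,s=np.cos(BD[2]),np.sin(BD[2]);return np.array([BD[0]+x*c-y*s,BD[1]+x*s+y*c])
HI=.20
def wrap(a): return (a+np.pi)%(2*np.pi)-np.pi
def pick_place(src,gz,dst,rel,pz,grip=40,name="",off=(0,0),sym=True):
    """src (x,y,yaw) world, dst (x,y) world; rel=yaw of object at dst; off = grip offset in object frame"""
    best=None
    for k in (0,np.pi):
        a=wrap(src[2]+k)
        for m in ((0,np.pi) if sym else (0,)):
            b=wrap(rel+k+m)
            qa=ik((src[0],src[1],.1),down(a));qb=ik((dst[0],dst[1],.1),down(b))
            if qa is None or qb is None: continue
            c=abs(qa[5]-qb[5])+.5*max(abs(qa[5]),abs(qb[5]))
            if best is None or c<best[0]: best=(c,a,b,k,m)
    _,a,b,k,m=best
    def o(yaw): c,s=np.cos(yaw),np.sin(yaw);return np.array([c*off[0]-s*off[1],s*off[0]+c*off[1]])
    p=np.array(src[:2])+o(src[2]);d=np.array(dst)+o(rel+m)
    movep((*p,HI*.7),down(a)); move_l((*p,gz),.12); grab(grip); 
    s=get_state();print(name,"gap",s["finger_gap"],"t",s["clock"],"a,b",a,b)
    move_l((*p,HI),.25)
    print("lift gap",get_state()["finger_gap"])
    movep((*d,HI),down(b)); move_l((*d,pz+.012),.2); sleep(.15)
    r=move_l((*d,pz-.002),.03,until_force=5); s=get_state();print("touch",r,s["position"],"nominal",pz,s["clock"])
    let_go(); move_l((*d,HI),.25); print("t",get_state()["clock"],"gap",get_state()["finger_gap"])
E
python3 - <<'E'
from job import *
pick_place((.5951,.1264,.84),.008,b2w(-.0910,0),BD[2],.013,name="beech")
f=frame("wrist");save(f,"w2");save(frame("top"),"t2")
E
```

```text
beech gap 0.5045397529699798 t 7.0 a,b 0.8399999999999999 -0.1299999999999999
lift gap 0.501164409047578
touch True [ 0.45542835 -0.18738061  0.01380528] nominal 0.013 10.8
t 12.2 gap 0.999843563507113
```

View pics/w2.png

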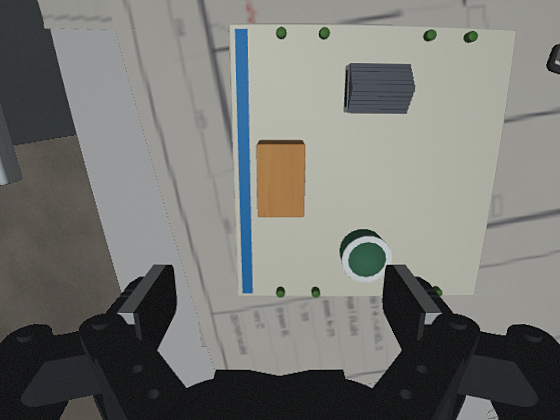

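View pics/t2.png

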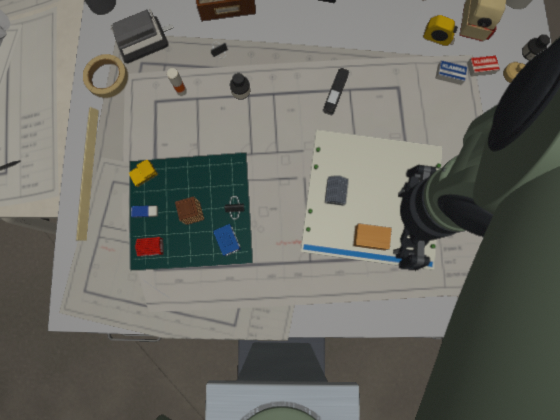

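Run:
```python
from job import *
pick_place((.4485,.1197,.42),.004,b2w(0,0),BD[2],.009,name="library")
pick_place((.5086,.1994,.283),.034,b2w(.088,.085),BD[2]+np.pi/2,.039,name="tower")
f=frame("wrist");save(f,"w3");save(frame("top"),"t3")
```

```text
library gap 0.2837951872904162 t 15.3667 a,b 0.41999999999999993 -0.1299999999999999
lift gap 0.28408231857419713
touch True [ 0.54593925 -0.19928093  0.01219144] nominal 0.009 19.125
t 20.65 gap 0.9973319552386871
tower gap 0.44974964673764234 t 24.5917 a,b -2.8585926535897936 1.4407963267948958
lift gap 0.45307066156556364
touch True [ 0.64398706 -0.1262057   0.03975079] nominal 0.039 28.1917
t 29.5083 gap 0.9993762553825519
```

View pics/w3.png

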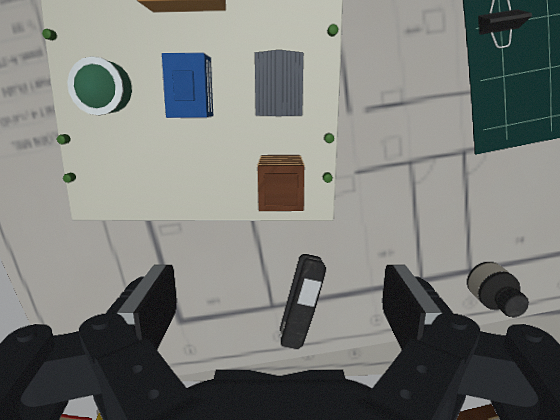

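View pics/t3.png

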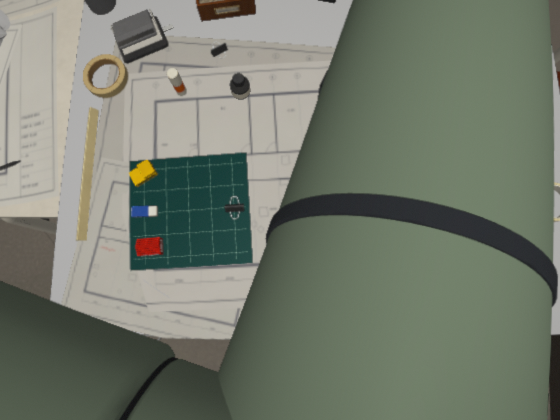

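```bash
cat > check.py <<'E'
from job import *
def check(f,cam,names=("library","beech_block","tower")):
    c,s=np.cos(BD[2]),np.sin(BD[2]);R=np.array([[c,-s],[s,c]])
    for n in names:
        r=silhouettes(cam,n)
        if not r: print(n,"none");continue
        v,sc=fit([f],[r[0]["mask"]],n,.048 if n=="top_storey" else .008,[BD[2]] if n!="top_storey" else [BD[2],BD[2]+np.pi])
        print(n,r[0]["score"],"board xy",((v[:2]-BD[:2])@R).round(4),"yaw",round(v[2]-BD[2],3),"iou",round(sc,3))
        P=[]
        for b in M[n]:
            cc,ss=np.cos(v[2]),np.sin(v[2]);P.append(np.c_[b[:,0]*cc-b[:,1]*ss+v[0],b[:,0]*ss+b[:,1]*cc+v[1],b[:,2]+.008])
    for n,z in(("church",.048),("pavilion",.046)):
        r=silhouettes(cam,n)
        if r:
            v,u=np.nonzero(big(r[0]["mask"]));m=big(r[0]["mask"])
            mc={"church":[np.r_[box(.056,.044,0,.026),[[-.028,0,.04],[.028,0,.04]]]]}
            if n=="church":
                M["church"]=mc["church"];q,sc=fit([f],[m],"church",.008,[BD[2]],init=b2w(0,.085))
            else:
                t=np.arange(0,6.28,.3);M["pavilion"]=[np.array([(.0265*np.cos(a),.0265*np.sin(a),h) for a in t for h in(0,.038)])]
                q,sc=fit([f],[m],"pavilion",.008,[BD[2]],init=b2w(0,-.085))
            print(n,((q[:2]-BD[:2])@R).round(4),round(q[2]-BD[2],3),round(sc,3))
E
python3 - <<'E'
from check import *
p=b2w(-.0,0)
movep((p[0]-.035,p[1],.25),down(np.pi/2));sleep(.2)
f=frame("wrist");save(f,"w4");check(f,"wrist")
f=frame("scene");save(f,"s4");check(f,"scene")
print(get_state()["clock"])
E
```

```text
library 0.91 board xy [0.0011 0.0016] yaw 0.006 iou 0.958
beech_block 0.72 board xy [-0.0903  0.0006] yaw 0.006 iou 0.936
tower 0.58 board xy [0.0877 0.0867] yaw 0.002 iou 0.965
church [0.0002 0.0846] -0.013 0.969
pavilion [-0.0031 -0.083 ] 0.156 0.875
library 0.73 board xy [-0.0036 -0.0863] yaw 0.669 iou 0.716
beech_block 0.67 board xy [-0.09  0.  ] yaw 0.05 iou 0.939
tower 0.93 board xy [0.0878 0.0867] yaw -0.045 iou 0.942
church [0.001 0.085] -0.032 0.95
pavilion [-0.0003 -0.0849] -0.03 0.732
31.0917
```

View pics/w4.png

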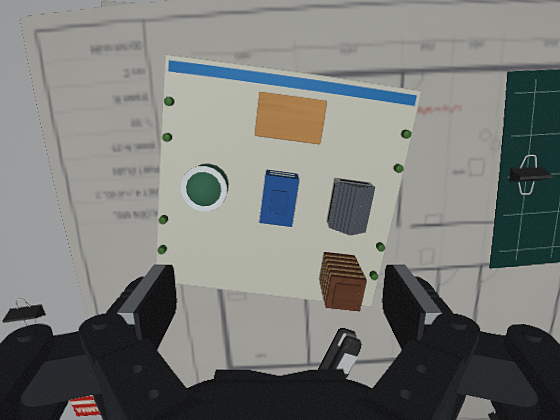

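View pics/s4.png

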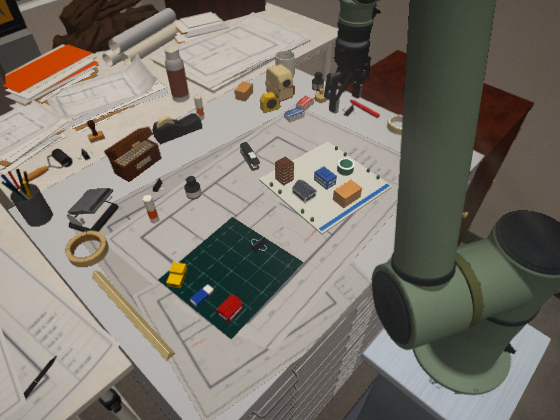

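```bash
python3 - <<'E'
from check import *
pick_place((.5975,.3157,.57),.003,b2w(-.0902,.0004),BD[2]+.006,.0485,name="storey",off=(0,-.004))
p=b2w(0,0)
movep((p[0]-.035,p[1],.25),down(np.pi/2));sleep(.2)
f=frame("wrist");save(f,"w5");check(f,"wrist",("library","beech_block","tower","top_storey"))
f=frame("scene");save(f,"s5");check(f,"scene",("library","top_storey","tower"))
t=frame("top");save(t,"t5")
print(get_state()["clock"])
E
python3 -c "
import cv2
a=cv2.imread('pics/w5.png')[40:320,140:440];b=cv2.imread('pics/s5.png')[120:340,150:410]
cv2.imwrite('pics/c3.png',cv2.resize(a,None,fx=2,fy=2));cv2.imwrite('pics/c4.png',cv2.resize(b,None,fx=2.7,fy=2.7))"
```

```text
storey gap 0.00385029202982349 t 35.0667 a,b 0.5699999999999998 -0.12400000000000011
lift gap -0.0024016438569261136
touch False [ 0.45538798 -0.19078442  0.04631233] nominal 0.0485 39.5167
t 41.0667 gap 0.9999274670955078
library 0.67 board xy [0.0011 0.001 ] yaw -0.009 iou 0.954
beech_block 0.74 board xy [-0.09    0.0002] yaw -0.02 iou 0.946
tower 0.83 board xy [0.0872 0.0863] yaw 0.033 iou 0.966
top_storey 0.16 board xy [-0.0085  0.0753] yaw 4.699 iou 0.878
church [-0.0001  0.0848] -0.008 0.975
pavilion [-0.0033 -0.0824] 0.199 0.843
library 0.9 board xy [0.0007 0.0005] yaw -0.011 iou 0.943
top_storey 0.6 board xy [-0.0421  0.5217] yaw 4.065 iou 0.787
tower 0.96 board xy [0.088  0.0873] yaw -0.155 iou 0.947
church [0.0019 0.0845] -0.055 0.9
pavilion [ 0.0001 -0.0862] 0.252 0.764
43.4333
```

View pics/c3.png

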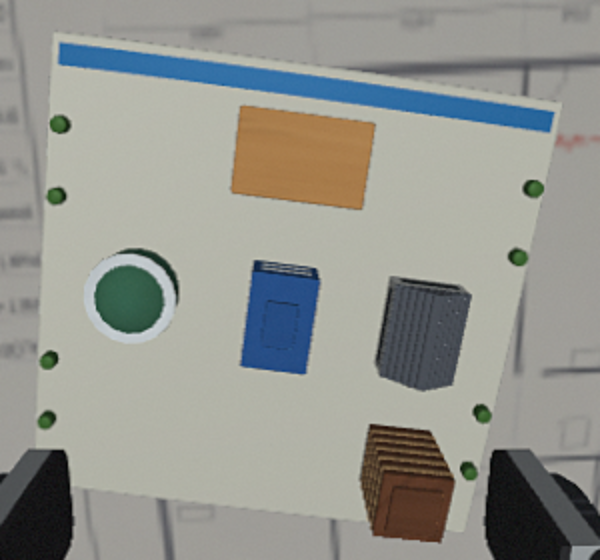

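View pics/c4.png

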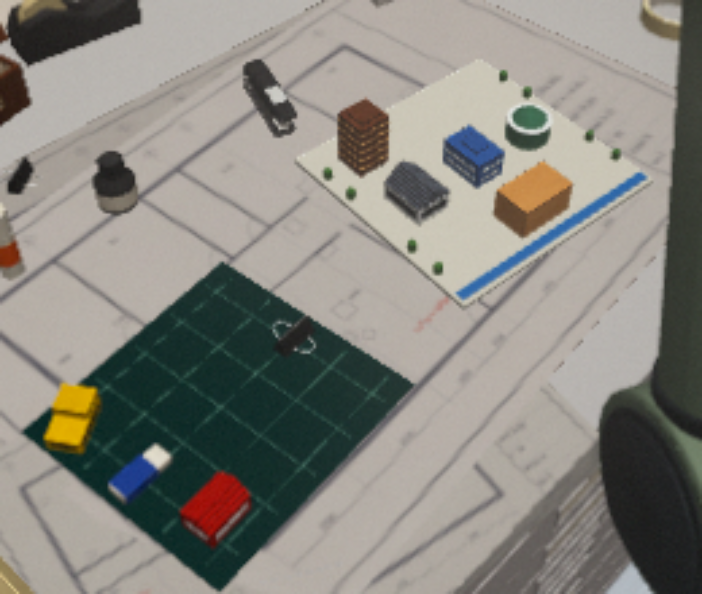

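Run:
```python
from check import *
movep((.475,.205,.25),down(np.pi/2));sleep(.2); f=frame("wrist");save(f,"w6")
for n in("top_storey","red_house"):
    r=silhouettes("wrist",n); print(n,[(q["score"],np.round(q["centre"])) for q in r[:2]]);print(*fit([f],[r[0]["mask"]],n,.003))
grab(20); save(frame("wrist"),"w7")
movep((.475,.20,.08),down(np.pi/2))
print(move_l((.475,.20,.001),.05,until_force=4),get_state()["position"],get_state()["clock"])
save(frame("scene"),"s7")
move_l((.475,.20,.08),.2)
```

```text
top_storey [(0.96, array([366., 262.]))]
[0.59799509 0.31508576 0.55499204] 0.9381272325225378
red_house [(0.64, array([355., 126.]))]
[0.43348938 0.28757581 0.0951981 ] 0.9683605341246291
False [0.47525573 0.20006883 0.00127678] 48.55
```

View pics/w7.png

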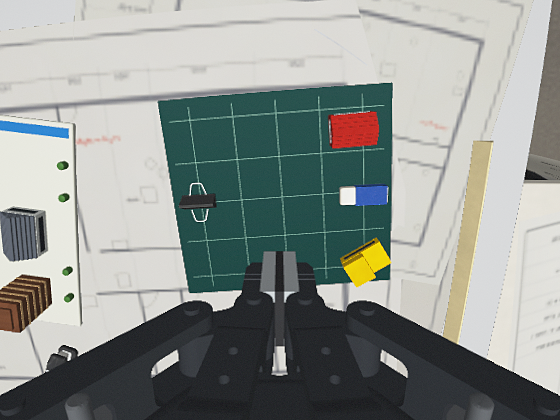

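View pics/s7.png

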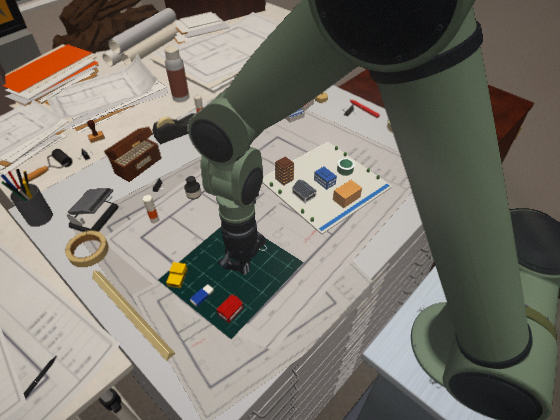

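Run:
```python
from check import *
s=get_state();p=s["position"];f=frame("wrist")
for d in (0,.01,.02,.03,.04): print(d,proj(f,p+[0,0,d]).round(1))
move_l((.475,.20,.01),.2)
print(move_l((.475,.20,-.05),.03,until_force=5),get_state()["position"],get_state()["contact_force"],get_state()["clock"])
save(frame("scene"),"s8")
move_l((.475,.20,.08),.2)
```

```text
0 [[278.9 243.1]]
0.01 [[278.9 250.9]]
0.02 [[278.9 259.5]]
0.03 [[278.9 269.2]]
0.04 [[278.9 280.1]]
True [ 0.47488965  0.19996936 -0.02681614] [-1.28389781 -0.55687187  7.15328236] 50.9083
```

```bash
python3 - <<'E'
from check import *
let_go()
pick_place((.5976,.3154,.562),-.025,b2w(-.0902,.0004),BD[2],.0205,name="storey",off=(0,-.004))
p=b2w(0,0)
movep((p[0]-.035,p[1],.25),down(np.pi/2));sleep(.2)
f=frame("wrist");save(f,"w9");check(f,"wrist",("library","beech_block","tower","top_storey"))
f=frame("scene");save(f,"s9");check(f,"scene",("library","top_storey","tower"))
print(get_state()["clock"])
E
python3 -c "
import cv2
a=cv2.imread('pics/w9.png')[40:320,140:440];b=cv2.imread('pics/s9.png')[120:340,150:410]
cv2.imwrite('pics/c5.png',cv2.resize(a,None,fx=2,fy=2));cv2.imwrite('pics/c6.png',cv2.resize(b,None,fx=2.7,fy=2.7))"
```

```text
storey gap 0.3862848804647185 t 55.5167 a,b 0.5620000000000003 -0.1299999999999999
lift gap 0.3897534478567357
touch True [ 0.45550334 -0.19094041  0.02035323] nominal 0.0205 60.025
t 61.45 gap 0.9949859678948366
library 0.59 board xy [0.0009 0.0009] yaw -0.003 iou 0.968
beech_block 0.98 board xy [-0.0905  0.0007] yaw 0.007 iou 0.339
tower 0.68 board xy [0.0884 0.0867] yaw 0.022 iou 0.955
top_storey 0.59 board xy [-0.0897  0.0005] yaw -0.004 iou 0.943
church [0.0001 0.0844] 0.005 0.946
pavilion [-0.004  -0.0822] 0.438 0.832
library 0.58 board xy [-0.0942  0.0114] yaw 0.261 iou 0.588
top_storey 0.78 board xy [-0.0897 -0.0001] yaw 0.007 iou 0.865
tower 0.77 board xy [0.0886 0.0858] yaw -0.004 iou 0.942
pavilion [ 0.0025 -0.0852] 0.251 0.679
63.775
```

View pics/c5.png

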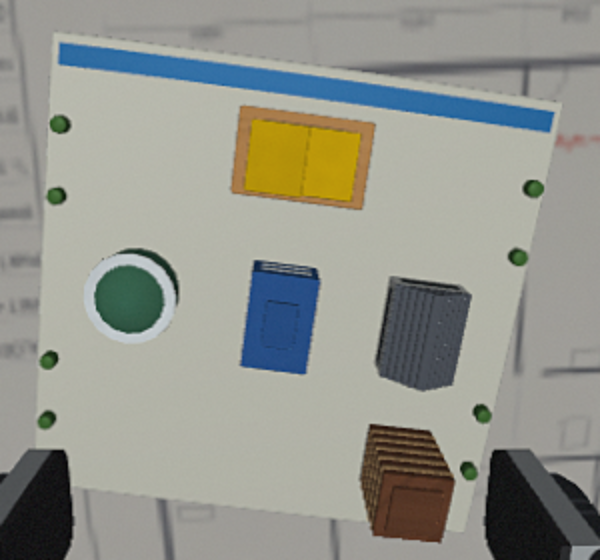

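View pics/c6.png

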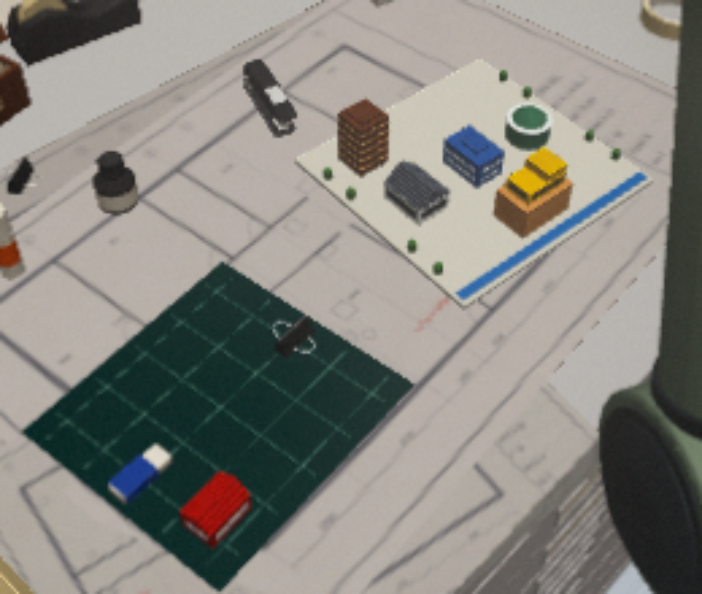

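All the pieces stand where they should and the gripper is clear of them, so I'm handing in.

```bash
python3 -c "
from cell import *
print(sign_off())"
```

```text
the job is handed in; nothing more can be done
None
```

The model is set up and handed in at about 64 s of the 96 s allowed. I got no verdict back.

My last wrist-camera check, with positions in the board frame:

| Piece | x (mm) | y (mm) | Yaw off square (rad) |
|---|---|---|---|
| Library | +1 | +1 | under 0.03 |
| Beech block (measured before the top storey went on) | −90 | 0 | about 0.02 |
| Tower (church at 0, +84.5) | +88 | +87 | about 0.02 |
| Top storey | about 1 mm from the beech centre | | under 0.03 |

- **Red house:** I did not touch it. Its position fitted within about 0.5 mm of the start when I last measured it, before the final top-storey move, and the closing picture shows it still in its place on the mat.
- **First grasp of the top storey:** The fingers closed on nothing and the piece did not move. A touch test with the fingers shut showed the real fingertips about 30 mm higher than the stated TCP. I corrected for that and the second try worked. The same offset means the library was actually lifted by its roof box, but it landed square and in position.
- **Checks that disagreed:**
  - After the top storey was on, the beech fit was poor because it was partly hidden, and the library was misidentified in the last scene-camera picture.
  - The pavilion fits were weak: about 3–4 mm off its known position in the wrist view, 2.5 mm or less in the scene view.
  - One earlier scene-camera fit gave the tower a yaw of −0.155 rad, but the final scene fit gave −0.004.
  - The wrist picture and the earlier fits contradict these outliers.

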